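# Fit the good halogen lamp in the test socket, gently

## Task

Put the good halogen lamp, the one with clear glass, upright into the empty ceramic socket on the test box, so that its base sits down inside the socket on the sprung contact, and let go. It is fragile: grip it lightly, with no more than 50 N from each finger, set it down softly without dropping it or jamming it down, and leave the blown lamp with the blackened glass where it stands.

Things in the scene. Friction and masses are not known exactly. Their poses are not given: they have to be found in the camera images.
- clear_lamp: The good halogen lamp, clear pale glass, upright, round: white ceramic base 32 mm in diameter, 46 mm tall, tapering 4 mm more to a domed glass capsule 22 mm in diameter, top 86 mm up. Origin: centre of its underside, z up. 60 to 130 g. Grip the ceramic base from above, about 40 mm up. Breaks above 50 N from each finger (100 N in all), or if it meets the socket with over 25 N.
- spent_lamp: The blown halogen lamp, blackened glass, otherwise the same, upright, round: white ceramic base 32 mm in diameter, 46 mm tall, tapering 4 mm more to a domed glass capsule 22 mm in diameter, top 86 mm up. Origin: centre of its underside, z up. Leave it standing where it is.
- test_box: Fixed bright metal test box, 160 mm (its x) by 200 mm (its y), 60 mm high, turned by up to 20 degrees. Origin: centre of its underside, z up. On top: the white ceramic socket, 45 mm from the box's centre towards its -y, and a black rocker switch, 55 mm towards its +y, up to 82 mm above the bench.
- socket (a point): Centre of the brass contact's top face at rest, z up, 70 mm above the bench, in a white ceramic cup 72 mm outside, 52 mm inside, rim 80 mm above the bench (recess 10 mm deep, 10 mm play round the lamp). The contact disc is sprung: up under the lamp's weight, gives from 2.4 N, on its stop 5 mm lower at 6.4 N. The point stays when the contact sinks.
Mind the look-alikes: they are no part of the job. Leave any yellow look-alike of the clear_lamp alone.

How it is judged:
On the way:
1. the clear lamp is lifted clear of the bench (height (world z) of clear_lamp above 0.03 m), for 0.1 s.
At the end, for the whole second after the job is handed in: The clear lamp stands at rest in the socket, upright within 10 degrees, its foot down on the contact (no more than 4 mm above the contact's raised face) and within 14 mm of the socket's centre; the blown lamp stands upright within 20 mm of where it began (horizontal distance between clear_lamp and socket below 0.014 m and z of clear_lamp in the frame of socket between -0.008 and 0.004 m and angle between each of clear_lamp, spent_lamp's own z axis and vertical below 0.175 rad and linear speed of clear_lamp below 0.02 m/s and distance of spent_lamp from where it was at the start of the episode below 0.02 m); the robot touches nothing.
It fails at once if the fingers press on the clear lamp with more than 100 N in all, 50 N each (contact force between the fingers and clear_lamp above 100 N).
It fails at once if the clear lamp meets the test box or its socket with more than 25 N (contact force between clear_lamp and test_box above 25 N).
It fails at once if the clear lamp is let go in the air, more than 15 mm above the socket's contact (height (world z) of clear_lamp above 0.085 m and contact force between the fingers and clear_lamp below 0.2 N).
It fails at once if the blown lamp is pushed more than 20 mm away or lifted (distance of spent_lamp from where it was at the start of the episode above 0.02 m).
It also fails if it takes over 35 s, if anything falls off the work surface, if the arm or the gripper's body presses on something with over 40 N, if the wrist force passes 120 N, or if a joint passes its speed limit or range.

## Robot

A 6-joint arm with a two-finger parallel gripper is mounted at the origin on the work surface. World frame = base frame: x ahead of the robot, y to its left, z up, the work surface at z = 0. Lengths are in m, angles in rad, forces in N, time in s.
With the tool pointing down it reaches from about 0.35 to 0.975 m from the base axis. Payload 4.9 kg.
Tool frame: the origin (TCP) lies between the finger pads; the fingertips stand 22 mm ahead of it and the grasp point (between the pads) lies 3 mm ahead of it; z points along the fingers, y is the line along which they close (so a half turn about z gives the same grasp; the last joint's range is limited). The gripper opens to 85 mm and grips with 20 to 120 N. Pads are 22 mm wide; open, the fingers measure 114 mm over their backs; the gripper's body (76 mm by 85 mm) begins 54 mm behind the grasp point. The pads swing forward as they close: fully open they stand 13 mm farther back than shut.
Start: joints at [-1.239, 0.053, 1.613, -0, 1.476, -0.119], TCP at [0.272, -0.563, 0.253] pointing down, gripper open.
Joint ranges: [-3.01, 3.01], [-1.01, 2.22], [0.06, 2.58], [-1.02, 4.17], [0.09, 2.62], [-3.14, 3.14]. Speed limits (rad/s): [2.57, 2.57, 3.14, 3.14, 3.14, 3.14].

## Interface

Orientations are given as a unit quaternion [w, x, y, z].
In Python, from plant import state, grab_frame, get_calibration, job_done, recognise, regions_of gives the robot as it stands.
- The arm moves only by the tool apply_moves, never from a script. Its argument "targets" is a list of rows, each an object with "translation": the shift along the tool's x, y, z normalised to -1 to 1, where 1 is 100 mm, a list of three; "twist": the turn about the tool's z normalised to -1 to 1, where 1 is 0.1 rad; "hand": the opening, from 0 (shut) to 1 (fully open). A call has 1 to 8 rows; each row shifts and turns the commanded pose from where the row before left it, along the tool's axes as they then stand; what a row does not reach is not made up. A row lasts 1/10 s, in which the tool goes at most 50 mm and 8.59 degrees, less where a joint would pass 70% of its speed; a pose out of reach is approached as far as the arm can. A call with a number of a shift or a turn outside -1 to 1 is refused whole. A call with a gripper value outside its range is refused whole. The fingers move at their own pace and stop on an object; the grip force is fixed at half the most. Time passes only in rows, so rows that do not move let the fingers close. It gives the time, the measured TCP pose, the force, the opening and the grip force at its end, in the units of the state.
- state(): the state, without advancing time (a new reading comes with each control period).
- grab_frame(name): name is "side" or "top"; returns the picture (420x560x3 uint8, red, green, blue); there is no depth.
- get_calibration(name): a dict with "camera_matrix" (3x3 intrinsics, pixels), "pose" (4x4, takes a point from camera to world coordinates). Camera axes: x right, y up, looking along -z (the intrinsics and any distortion apply to the point x, -y, -z); pixel columns grow to the right and rows downward; lengths in m; the calibration is good to about 2 mm. A picture is of the moment at which its call begins. get_calibration takes no time and is no camera call.
- job_done(): hands the job in; it is judged then, once.
Trained networks look in the newest picture that a camera, given by its name, has taken for a name from the list of things; names that differ only in an ending like _2 or _b are one class to them, and where a whole thing is asked for, a point or a joint stands for the part that bears it (a point fixed in the world has none). Each returns a list of dicts, best first, with "score" (0 to 1); they miss things now and then, are a little off and sometimes report something else, mostly with a low value. They report only what shows in the picture. A call takes as long as a camera call. They do not tell look-alikes from the thing itself.
- recognise(camera, query): "point" ([x, y, z] in m, in world coordinates, good to about 4 mm: the middle of the surface that is visible of it).
- regions_of(camera, query): "pixels" (420x560 bool, what is visible of it).
The state is a dict: "time": time; "joint_pos": joint angles; "joint_vel": joint speeds; "joint_efforts": joint torques, N m; "tool_pos": TCP position; "tool_rot": TCP orientation; "contact_force": force on the tool from outside, world axes, zero at the start; "ft_torque": the same for the moment, N m; "gripper_width": opening from 0.0 (shut) to 1.0 (fully open); "grasp_force": force on a finger pad.
Only numpy, scipy, OpenCV 4.12 (cv2) and the standard library are available. Lean on these libraries where they do the work, as an engineer would, in place of code of your own. Each camera call takes 0.05 s, during which the arm holds its last target. There are 200 camera calls.

## Working session

There is one attempt and no reset: what is moved stays moved. The work goes in short steps, Python scripts to look and compute and a tool call to move; the robot and the scene stay as the last step left them, time stands still between calls to the robot, and variables do not carry over. Pictures are saved under pics/ and viewed, at most 10 in all, crops included, and the job is handed in when it is done.

Besides the shell and the picture viewer there is one more tool, called after "Emit:" as a command line: name --argument value ..., lists and objects as JSON in quotes. apply_moves: Moves the arm, as the interface text tells. Its arguments: {"type":"object","properties":{"targets":{"type":"array"}},"required":["targets"]}

```bash
mkdir -p pics
python3 - <<'E'
from plant import *
import cv2,numpy as np
for n in("side","top"):
    im=grab_frame(n); cv2.imwrite(f"pics/{n}0.png",im[:,:,::-1])
    c=get_calibration(n); print(n,np.round(c["camera_matrix"],1).tolist(),np.round(c["pose"],3).tolist(),[k for k in c])
    for q in("clear_lamp","spent_lamp","test_box","socket"):
        for r in recognise(n,q): print(q,round(r["score"],2),np.round(r["point"],3))
s=state();print(s["time"],s["tool_pos"],s["tool_rot"],s["gripper_width"])
E
```

```text
side [[523.9, 0.0, 276.3], [0.0, 523.9, 215.2], [0.0, 0.0, 1.0]] [[-0.936, 0.252, -0.247, 0.306], [-0.352, -0.705, 0.616, 0.56], [-0.019, 0.663, 0.749, 0.723], [0.0, 0.0, 0.0, 1.0]] ['camera_matrix', 'pose']
clear_lamp 0.94 [ 0.441 -0.001  0.047]
clear_lamp 0.89 [ 0.38  -0.019  0.048]
clear_lamp 0.84 [ 0.474 -0.085  0.049]
clear_lamp 0.8 [0.382 0.048 0.046]
clear_lamp 0.75 [ 0.512 -0.011  0.045]
spent_lamp 0.56 [ 0.475 -0.23   0.045]
spent_lamp 0.53 [0.518 0.276 0.06 ]
test_box 0.94 [0.518 0.274 0.061]
socket 0.59 [0.517 0.274 0.06 ]
top [[408.4, 0.0, 271.0], [0.0, 408.4, 204.6], [0.0, 0.0, 1.0]] [[-0.023, 0.996, -0.089, 0.45], [-1.0, -0.023, 0.008, 0.01], [0.006, 0.089, 0.996, 0.866], [0.0, 0.0, 0.0, 1.0]] ['camera_matrix', 'pose']
clear_lamp 0.64 [ 0.509 -0.014  0.052]
clear_lamp 0.58 [ 0.475 -0.091  0.054]
clear_lamp 0.53 [0.386 0.04  0.056]
clear_lamp 0.46 [ 0.442 -0.021  0.05 ]
spent_lamp 0.52 [ 0.479 -0.231  0.05 ]
test_box 0.56 [0.522 0.254 0.06 ]
socket 0.68 [0.525 0.247 0.061]
0.5 [ 0.27229326 -0.56253776  0.25329399] [-9.23986887e-06  9.74704075e-01  2.23499365e-01  1.44945409e-05] 0.9956287636835831
```

View pics/side0.png

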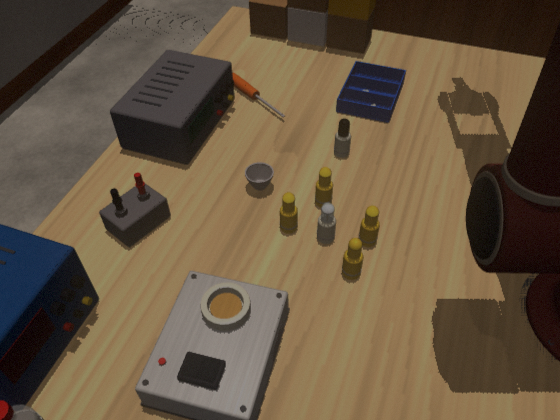

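View pics/top0.png

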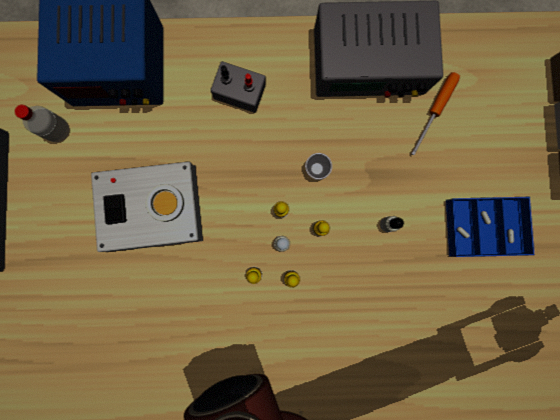

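The side view shows the clear lamp at about (327,222), with four yellow look-alikes close round it. The blown lamp is at (343,137) and the socket at (226,305). In the top view the clear lamp is at (282,243), the blown one at (392,224) and the socket at (165,203). Next I'll fit their positions from the masks.

```bash
cat > h.py <<'E'
from plant import *
import cv2,numpy as np
from scipy.optimize import least_squares
CAL={n:get_calibration(n) for n in("side","top")}
def proj(n,P):
    K,T=CAL[n]["camera_matrix"],np.linalg.inv(CAL[n]["pose"])
    c=np.c_[P,np.ones(len(P))]@np.asarray(T).T; c=c[:,:3]*[1,-1,-1]
    p=c@np.asarray(K).T; return p[:,:2]/p[:,2:]
def ray(n,uv,z):
    K,T=CAL[n]["camera_matrix"],np.asarray(CAL[n]["pose"])
    d=np.linalg.inv(K)@[uv[0],uv[1],1]; d=T[:3,:3]@(d*[1,-1,-1]); o=T[:3,3]
    return o+d*(z-o[2])/d[2]
a=np.linspace(0,2*np.pi,40)
def lamp(x,y,z0=0):
    return np.vstack([np.c_[x+r*np.cos(a),y+r*np.sin(a),0*a+z0+z] for r,z in((.016,0),(.016,.046),(.011,.05),(.011,.075),(.0078,.0828),(.003,.0856))])
def hull_c(n,P):
    h=cv2.convexHull(proj(n,P).astype(np.float32)); m=cv2.moments(h); return np.array([m["m10"],m["m01"]])/m["m00"],m["m00"]
def cen(m): 
    m=cv2.moments(m.astype(np.uint8),True); return np.array([m["m10"],m["m01"]])/m["m00"],m["m00"]
def fit(n,c,x0,z0=0):
    return least_squares(lambda p:hull_c(n,lamp(p[0],p[1],z0))[0]-c,x0[:2]).x
E
python3 - <<'E'
from h import *
for n in("side","top"):
    im=grab_frame(n); print(n)
    for q in("clear_lamp","spent_lamp"):
        for r in regions_of(n,q):
            c,A=cen(r["pixels"]); x0=ray(n,c,.045); p=fit(n,c,x0); col=im[r["pixels"]].mean(0)
            print(q,round(r["score"],2),np.round(c,1),A,round(hull_c(n,lamp(*p))[1]),"xy",np.round(p,4),col.round())
    hsv=cv2.cvtColor(im,cv2.COLOR_RGB2HSV)
    u,v=proj(n,np.array([[.522,.21,.075]]))[0]
    yy,xx=np.mgrid[:420,:560]
    for dst in [0]:
        near=(np.hypot(xx-u,yy-v)<32)
        m=(near&(hsv[...,1]>110)&(hsv[...,0]<25)&(im[...,0]>90)).astype(np.uint8)
        k,l,s,ce=cv2.connectedComponentsWithStats(m); i=1+np.argmax(s[1:,4]); print("disc",s[i],ce[i],ray(n,ce[i],.07).round(4),ray(n,ce[i],.08).round(4))
    for r in regions_of(n,"test_box")[:1]:
        m=r["pixels"].astype(np.uint8); print(cv2.minAreaRect(cv2.findNonZero(m)))
E
```

```text
side
clear_lamp 0.92 [352.9 259.7] 679.0 721 xy [0.3815 0.0426] [90. 72. 29.]
clear_lamp 0.79 [326.4 224. ] 601.0 666 xy [ 0.4443 -0.0157] [85. 78. 68.]
clear_lamp 0.71 [323.8 187.5] 536.0 617 xy [ 0.4744 -0.0982] [90. 73. 31.]
clear_lamp 0.65 [288.6 214. ] 621.0 646 xy [ 0.5134 -0.0154] [91. 74. 31.]
clear_lamp 0.61 [369.6 226.7] 649.0 685 xy [ 0.3731 -0.0346] [91. 74. 30.]
spent_lamp 0.67 [342.5 139.5] 529.0 554 xy [ 0.4776 -0.2377] [65. 57. 44.]
disc [210 293  32  25 646] [225.41795666 305.21052632] [0.5294 0.2108 0.07  ] [0.526  0.2162 0.08  ]
((212.3090362548828, 348.26171875), (125.7621078491211, 151.02349853515625), 16.460012435913086)
top
clear_lamp 0.81 [291.1 277.5] 200.0 232 xy [ 0.3755 -0.0343] [112.  94.   7.]
clear_lamp 0.76 [320.  227.9] 214.0 234 xy [ 0.4745 -0.0963] [104.  86.   5.]
clear_lamp 0.56 [281.3 243.2] 193.0 204 xy [ 0.4451 -0.0159] [110. 111. 108.]
clear_lamp 0.52 [280.3 209.5] 175.0 215 xy [ 0.5141 -0.0158] [112.  93.   3.]
clear_lamp 0.47 [253.3 274.8] 219.0 227 xy [0.3827 0.0421] [116.  98.   7.]
spent_lamp 0.56 [390.7 223.3] 306.0 312 xy [ 0.4806 -0.2413] [43. 41. 35.]
disc [153 191  24  24 444] [164.76126126 202.76351351] [0.5293 0.2109 0.07  ] [0.5283 0.2084 0.08  ]
((145.4146270751953, 206.23171997070312), (81.82977294921875, 106.78729248046875), 83.6598129272461)
```

Emit:
apply_moves --targets '[{"translation":[0.28,-0.3,0.04],"twist":0,"hand":0.8},{"translation":[0.28,-0.3,0.04],"twist":0,"hand":0.8},{"translation":[0.28,-0.3,0.04],"twist":0,"hand":0.8},{"translation":[0.28,-0.3,0.04],"twist":0,"hand":0.8},{"translation":[0.28,-0.3,0.04],"twist":0,"hand":0.8},{"translation":[0.28,-0.3,0.04],"twist":0,"hand":0.8},{"translation":[0.28,-0.3,0.04],"twist":0,"hand":0.8}]'

```text
time: 1.6
tool_pos: [0.3574, -0.2866, 0.2253]
tool_rot: [0.0, 0.975, 0.223, 0.0]
contact_force: [0.7, -0.3, 1.1]
gripper_width: 0.8
grasp_force: 0.0
```

Emit:
apply_moves --targets '[{"translation":[0.28,-0.3,0.04],"twist":0,"hand":0.8},{"translation":[0.28,-0.3,0.04],"twist":0,"hand":0.8},{"translation":[0.28,-0.3,0.04],"twist":0,"hand":0.8},{"translation":[0.28,-0.3,0.04],"twist":0,"hand":0.8},{"translation":[0.28,-0.3,0.04],"twist":0,"hand":0.8},{"translation":[0.28,-0.3,0.04],"twist":0,"hand":0.8},{"translation":[0.28,-0.3,0.04],"twist":0,"hand":0.8}]'

```text
time: 2.3
tool_pos: [0.4424, -0.012, 0.1975]
tool_rot: [0.0, 0.975, 0.224, 0.001]
contact_force: [1.1, 0.3, 0.2]
gripper_width: 0.801
grasp_force: 0.0
```

Emit:
apply_moves --targets '[{"translation":[0,0,0],"twist":1,"hand":0.8},{"translation":[0,0,0],"twist":1,"hand":0.8},{"translation":[0,0,0],"twist":1,"hand":0.8},{"translation":[0,0,0],"twist":1,"hand":0.8},{"translation":[0,0,0],"twist":1,"hand":0.8},{"translation":[0,0,0],"twist":1,"hand":0.8},{"translation":[0,0,0],"twist":1,"hand":0.8},{"translation":[0,0,0],"twist":1,"hand":0.8}]'

```text
time: 3.1
tool_pos: [0.4422, -0.0137, 0.1975]
tool_rot: [0.0, 0.984, -0.176, 0.0]
contact_force: [-0.1, 0.0, 0.9]
gripper_width: 0.797
grasp_force: 0.0
```

Emit:
apply_moves --targets '[{"translation":[0,0,0],"twist":1,"hand":0.8},{"translation":[0,0,0],"twist":0.3,"hand":0.8},{"translation":[0,0,0],"twist":0,"hand":0.8},{"translation":[0,0,0],"twist":0,"hand":0.8}]'

```text
time: 3.5
tool_pos: [0.4421, -0.0137, 0.1974]
tool_rot: [-0.0, 0.972, -0.237, 0.0]
contact_force: [0.4, 0.6, 0.3]
gripper_width: 0.799
grasp_force: 0.0
```

Emit:
apply_moves --targets '[{"translation":[0.03,0.01,0.3],"twist":0,"hand":0.8},{"translation":[0,0,0.3],"twist":0,"hand":0.8},{"translation":[0,0,0.3],"twist":0,"hand":0.8},{"translation":[0,0,0.1],"twist":0,"hand":0.8},{"translation":[0,0,0],"twist":0,"hand":0.8}]'

```text
time: 4.0
tool_pos: [0.4431, -0.0157, 0.0957]
tool_rot: [0.0, 0.971, -0.237, -0.002]
contact_force: [0.4, 0.2, -0.5]
gripper_width: 0.797
grasp_force: 0.0
```

Run:
```python
from h import *
s=state();p=s["tool_pos"];print(p,s["contact_force"])
ims=[]
for n in("side","top"):
    im=grab_frame(n); u,v=proj(n,np.array([[.4447,-.0158,.06]]))[0].astype(int)
    ims.append(cv2.resize(im[v-50:v+50,u-65:u+65],(390,300),interpolation=3))
    print(n,u,v)
cv2.imwrite("pics/c1.png",np.hstack(ims)[:,:,::-1])
```

```text
[ 0.44307683 -0.01572551  0.09573726] [ 0.42553491  0.20440981 -0.53783023]
side 326 214
top 281 243
```

View pics/c1.png

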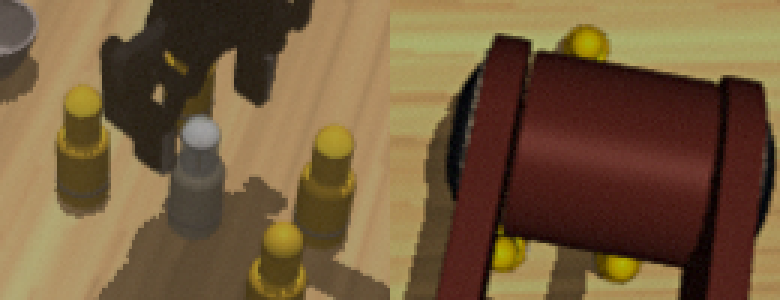

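The crop shows the two fingers on either side of the clear lamp, with the lamp at (197,130) and the fingertips at about (155,165) and (250,100). They are clear of the yellow neighbours, so I'll descend.

Emit:
apply_moves --targets '[{"translation":[0.01,0,0.2],"twist":0,"hand":0.8},{"translation":[0,0,0.2],"twist":0,"hand":0.8},{"translation":[0,0,0.12],"twist":0,"hand":0.8},{"translation":[0,0,0],"twist":0,"hand":0.8},{"translation":[0,0,0],"twist":0,"hand":0.8}]'

```text
time: 4.6
tool_pos: [0.4461, -0.0166, 0.0464]
tool_rot: [-0.0, 0.971, -0.237, 0.001]
contact_force: [0.6, -0.7, 0.5]
gripper_width: 0.798
grasp_force: 0.0
```

Emit:
apply_moves --targets '[{"translation":[0,0,0],"twist":0,"hand":0.6},{"translation":[0,0,0],"twist":0,"hand":0.5},{"translation":[0,0,0],"twist":0,"hand":0.45},{"translation":[0,0,0],"twist":0,"hand":0.42},{"translation":[0,0,0],"twist":0,"hand":0.4}]'

```text
time: 5.1
tool_pos: [0.4453, -0.0165, 0.0455]
tool_rot: [-0.0, 0.971, -0.237, 0.0]
contact_force: [0.4, 0.4, -0.3]
gripper_width: 0.399
grasp_force: 0.0
```

The fixed grip force is half the most, so 60 N, which is over the lamp's 50 N limit. I'll close in small steps of the commanded opening and watch the force.

Emit:
apply_moves --targets '[{"translation":[0,0,0.02],"twist":0,"hand":0.39},{"translation":[0,0,0],"twist":0,"hand":0.38},{"translation":[0,0,0],"twist":0,"hand":0.375},{"translation":[0,0,0],"twist":0,"hand":0.375}]'

```text
time: 5.5
tool_pos: [0.4451, -0.0164, 0.0431]
tool_rot: [-0.0, 0.971, -0.237, -0.0]
contact_force: [-0.3, 0.8, -1.1]
gripper_width: 0.374
grasp_force: 1.3
```

Emit:
apply_moves --targets '[{"translation":[0,0,0],"twist":0,"hand":0.37},{"translation":[0,0,0],"twist":0,"hand":0.37}]'

```text
time: 5.7
tool_pos: [0.4451, -0.0163, 0.0432]
tool_rot: [-0.0, 0.971, -0.237, -0.0]
contact_force: [0.1, -1.1, -1.3]
gripper_width: 0.37
grasp_force: 6.8
```

Emit:
apply_moves --targets '[{"translation":[0,0,0],"twist":0,"hand":0.365},{"translation":[0,0,0],"twist":0,"hand":0.365}]'

```text
time: 5.9
tool_pos: [0.4452, -0.0164, 0.0432]
tool_rot: [-0.0, 0.971, -0.237, -0.0]
contact_force: [-1.2, 0.4, -2.0]
gripper_width: 0.366
grasp_force: 13.7
```

Emit:
apply_moves --targets '[{"translation":[0,0,0],"twist":0,"hand":0.36},{"translation":[0,0,0],"twist":0,"hand":0.36}]'

```text
time: 6.1
tool_pos: [0.4452, -0.0164, 0.0433]
tool_rot: [-0.0, 0.971, -0.237, -0.0]
contact_force: [-0.1, -0.1, -1.3]
gripper_width: 0.366
grasp_force: 21.4
```

Emit:
apply_moves --targets '[{"translation":[0,0,-0.1],"twist":0,"hand":0.36},{"translation":[0,0,-0.2],"twist":0,"hand":0.36},{"translation":[0,0,-0.25],"twist":0,"hand":0.36},{"translation":[0,0,-0.25],"twist":0,"hand":0.36},{"translation":[0,0,-0.25],"twist":0,"hand":0.36},{"translation":[0,0,-0.2],"twist":0,"hand":0.36},{"translation":[0,0,-0.1],"twist":0,"hand":0.36},{"translation":[0,0,0],"twist":0,"hand":0.36}]'

```text
time: 6.9
tool_pos: [0.4463, -0.0166, 0.1804]
tool_rot: [-0.0, 0.971, -0.237, 0.002]
contact_force: [-1.0, 0.6, -1.0]
gripper_width: 0.364
grasp_force: 21.4
```

Emit:
apply_moves --targets '[{"translation":[-0.02,-0.15,0],"twist":0,"hand":0.36},{"translation":[-0.04,-0.3,0],"twist":0,"hand":0.36},{"translation":[-0.05,-0.4,0],"twist":0,"hand":0.36},{"translation":[-0.05,-0.4,0],"twist":0,"hand":0.36},{"translation":[-0.05,-0.4,0],"twist":0,"hand":0.36},{"translation":[-0.05,-0.4,0],"twist":0,"hand":0.36},{"translation":[-0.03,-0.25,0],"twist":0,"hand":0.36},{"translation":[-0.02,-0.1,0],"twist":0,"hand":0.36}]'

```text
time: 7.7
tool_pos: [0.5279, 0.2126, 0.1765]
tool_rot: [0.001, 0.972, -0.236, -0.001]
contact_force: [-0.4, -0.5, -0.8]
gripper_width: 0.365
grasp_force: 21.5
```

Emit:
apply_moves --targets '[{"translation":[0,0,0],"twist":0,"hand":0.36},{"translation":[0,0,0.1],"twist":0,"hand":0.36},{"translation":[0,0,0.1],"twist":0,"hand":0.36},{"translation":[0,0,0],"twist":0,"hand":0.36}]'

```text
time: 8.1
tool_pos: [0.5266, 0.2094, 0.1554]
tool_rot: [0.001, 0.971, -0.238, -0.002]
contact_force: [-0.7, -0.3, -1.3]
gripper_width: 0.367
grasp_force: 21.4
```

Run:
```python
from h import *
s=state();p=np.array(s["tool_pos"]);print(p,s["tool_rot"],s["grasp_force"])
ims=[]
for n in("side","top"):
    im=grab_frame(n); u,v=proj(n,np.array([[.5293,.2108,.12]]))[0].astype(int)
    ims.append(cv2.resize(im[v-50:v+50,u-65:u+65],(390,300),interpolation=3))
    print(n,u,v)
    for r in regions_of(n,"clear_lamp"):
        c,A=cen(r["pixels"]); 
        if np.hypot(*(c-[u,v]))<40: x=fit(n,c,ray(n,c,.15),p[2]-.043); print(c,A,hull_c(n,lamp(*x,p[2]-.043))[1],x.round(4))
cv2.imwrite("pics/c2.png",np.hstack(ims)[:,:,::-1])
```

```text
[0.52664107 0.20935028 0.15541406] [ 0.00120974  0.97125842 -0.23801522 -0.00209003] 21.444364136550575
side 222 285
[225.43048128 278.09224599] 748.0 1045.56752847787 [0.5202 0.2139]
top 157 200
```

View pics/c2.png

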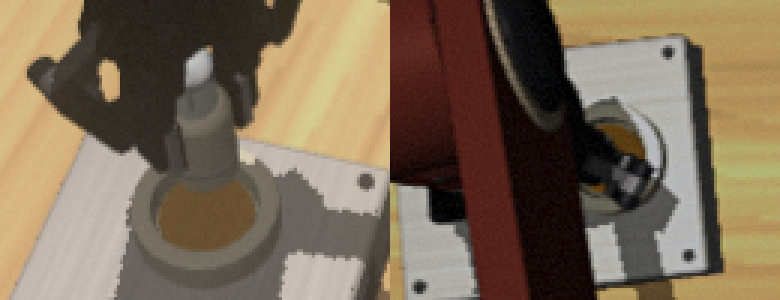

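The side crop shows the lamp upright in the fingers above the socket, with its foot at about (210,185) and the cup at (205,220). I'll centre it and lower it.

Emit:
apply_moves --targets '[{"translation":[0.02,-0.02,0.08],"twist":0,"hand":0.36},{"translation":[0,0,0.1],"twist":0,"hand":0.36},{"translation":[0,0,0.08],"twist":0,"hand":0.36},{"translation":[0,0,0.03],"twist":0,"hand":0.36},{"translation":[0,0,0],"twist":0,"hand":0.36}]'

```text
time: 8.8
tool_pos: [0.5304, 0.2115, 0.128]
tool_rot: [0.0, 0.971, -0.237, -0.001]
contact_force: [-0.4, 1.1, -0.8]
gripper_width: 0.364
grasp_force: 21.4
```

Run:
```python
from h import *
s=state();p=np.array(s["tool_pos"]);print(p,s["contact_force"])
im=grab_frame("side").copy(); z=p[2]-.0432
a=np.linspace(0,2*np.pi,30)
def dr(x,y,r,z,col):
    for u,v in proj("side",np.c_[x+r*np.cos(a),y+r*np.sin(a),0*a+z]): 
        big[int((v-v0)*5),int((u-u0)*5)]=col
u0,v0=165,230; big=cv2.resize(im[v0:v0+110,u0:u0+130],None,fx=5,fy=5,interpolation=3)
c=(255,0,0)
def pt(x,y,r,z,c):
    for u,v in proj("side",np.c_[x+r*np.cos(a),y+r*np.sin(a),0*a+z]): cv2.circle(big,(int((u-u0+.5)*5),int((v-v0+.5)*5)),2,c,-1)
pt(.5293,.2108,.036,.08,(0,255,0));pt(.5293,.2108,.026,.08,(0,255,0))
pt(p[0],p[1],.016,z,c);pt(p[0],p[1],.016,z+.046,c)
cv2.imwrite("pics/c3.png",big[:,:,::-1])
```

```text
[0.53037467 0.21154964 0.12801646] [-0.35233051  1.10814055 -0.84474121]
```

View pics/c3.png

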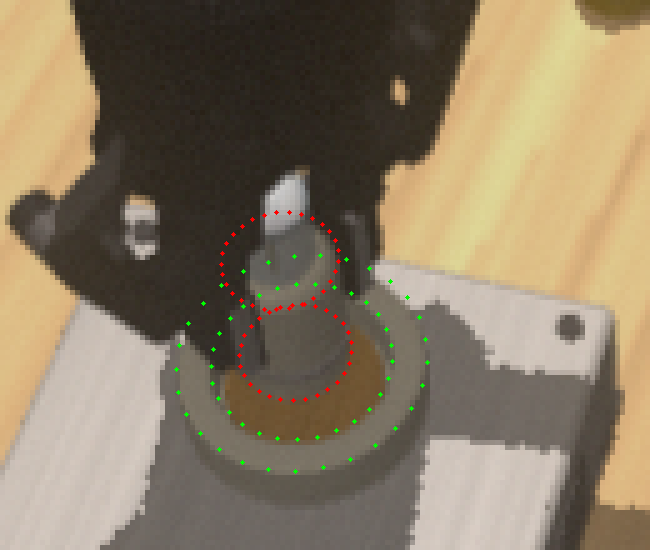

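The socket overlay fits, but the lamp's foot looks about 4 px higher than the predicted circle, at about (296,380) against (296,400). I'll take a contrast-enhanced look before inserting.

Run:
```python
from h import *
im=grab_frame("side"); u0,v0=198,258
c=im[v0:v0+60,u0:u0+50].astype(float); c=np.clip((c/160)**.55*255,0,255).astype(np.uint8)
raw=cv2.resize(c,None,fx=8,fy=8,interpolation=cv2.INTER_NEAREST); ov=raw.copy()
p=np.array(state()["tool_pos"]); P=lamp(p[0],p[1],p[2]-.0432)
h=cv2.convexHull(((proj("side",P)-[u0,v0]+.5)*8).astype(np.int32)); cv2.polylines(ov,[h],True,(255,0,0),1)
cv2.imwrite("pics/c4.png",np.hstack([raw,ov])[:,:,::-1])
for r in regions_of("side","clear_lamp"):
    q,A=cen(r["pixels"])
    if 200<q[0]<250 and q[1]>255: ys,xs=np.nonzero(r["pixels"]); print(r["score"],A,xs.min(),xs.max(),ys.min(),ys.max()); 
hh=h[:,0]/8+[u0,v0]; print("model",hh.min(0),hh.max(0),state()["tool_pos"])
```

```text
0.79 722.0 214 234 265 310
model [208.5   260.625] [234.75 309.5 ] [0.53131294 0.21176598 0.12962775]
```

View pics/c4.png

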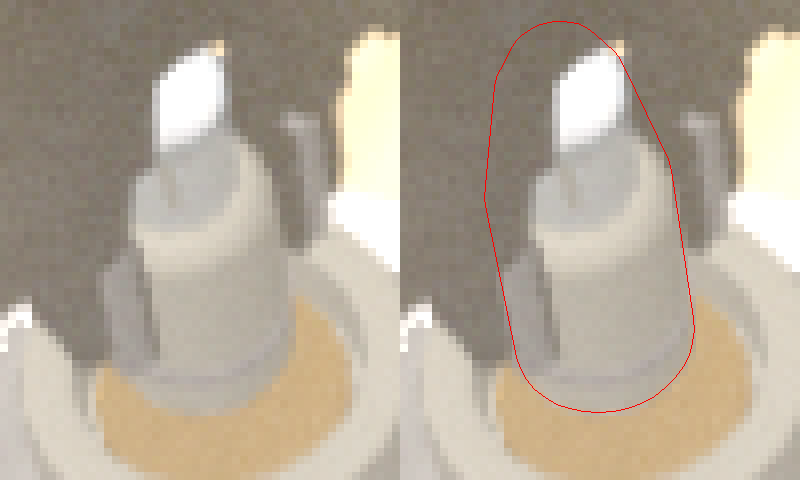

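With the contrast raised, the lamp's outline matches the model, and the earlier edge was only a line on its base. It is upright and centred within the ring, so I'll lower it softly.

Emit:
apply_moves --targets '[{"translation":[-0.01,0.01,0.04],"twist":0,"hand":0.36},{"translation":[0,0,0.04],"twist":0,"hand":0.36},{"translation":[0,0,0.03],"twist":0,"hand":0.36},{"translation":[0,0,0],"twist":0,"hand":0.36},{"translation":[0,0,0],"twist":0,"hand":0.36}]'

```text
time: 9.45
tool_pos: [0.5296, 0.2112, 0.1181]
tool_rot: [0.0, 0.971, -0.237, -0.0]
contact_force: [0.6, 0.0, -1.6]
gripper_width: 0.363
grasp_force: 21.5
```

Emit:
apply_moves --targets '[{"translation":[0,0,0.01],"twist":0,"hand":0.36},{"translation":[0,0,0.01],"twist":0,"hand":0.36},{"translation":[0,0,0],"twist":0,"hand":0.36},{"translation":[0,0,0],"twist":0,"hand":0.36}]'

```text
time: 9.85
tool_pos: [0.5297, 0.2112, 0.1163]
tool_rot: [0.0, 0.971, -0.237, 0.0]
contact_force: [0.3, 0.1, -0.5]
gripper_width: 0.365
grasp_force: 21.5
```

Bottom is at about 0.073 m. I'll continue in 1 mm steps.

Emit:
apply_moves --targets '[{"translation":[0,0,0.01],"twist":0,"hand":0.36},{"translation":[0,0,0.01],"twist":0,"hand":0.36},{"translation":[0,0,0],"twist":0,"hand":0.36},{"translation":[0,0,0],"twist":0,"hand":0.36}]'

```text
time: 10.25
tool_pos: [0.5297, 0.2112, 0.1142]
tool_rot: [0.0, 0.971, -0.237, -0.0]
contact_force: [-0.5, -0.2, -0.7]
gripper_width: 0.362
grasp_force: 21.5
```

Emit:
apply_moves --targets '[{"translation":[0,0,0.01],"twist":0,"hand":0.36},{"translation":[0,0,0.01],"twist":0,"hand":0.36},{"translation":[0,0,0],"twist":0,"hand":0.36},{"translation":[0,0,0],"twist":0,"hand":0.36}]'

```text
time: 10.65
tool_pos: [0.5299, 0.2113, 0.1127]
tool_rot: [-0.0, 0.971, -0.237, 0.0]
contact_force: [-0.1, -0.9, 1.9]
gripper_width: 0.366
grasp_force: 21.7
```

The upward force shows that the foot is on the contact. I'll release gently.

Emit:
apply_moves --targets '[{"translation":[0,0,0],"twist":0,"hand":0.365},{"translation":[0,0,0],"twist":0,"hand":0.37},{"translation":[0,0,0],"twist":0,"hand":0.375},{"translation":[0,0,0],"twist":0,"hand":0.38},{"translation":[0,0,0],"twist":0,"hand":0.4},{"translation":[0,0,0],"twist":0,"hand":0.5},{"translation":[0,0,0],"twist":0,"hand":0.6},{"translation":[0,0,0],"twist":0,"hand":0.8}]'

```text
time: 11.45
tool_pos: [0.5297, 0.2113, 0.1122]
tool_rot: [0.0, 0.971, -0.237, -0.0]
contact_force: [-0.7, -0.3, 0.6]
gripper_width: 0.751
grasp_force: 0.0
```

Emit:
apply_moves --targets '[{"translation":[0,0,0],"twist":0,"hand":0.8},{"translation":[0,0,-0.1],"twist":0,"hand":0.8},{"translation":[0,0,-0.2],"twist":0,"hand":0.8},{"translation":[0,0,-0.3],"twist":0,"hand":0.8},{"translation":[0,0,-0.3],"twist":0,"hand":0.8},{"translation":[0,0,-0.3],"twist":0,"hand":0.8},{"translation":[0,0,0],"twist":0,"hand":0.8},{"translation":[0,0,0],"twist":0,"hand":0.8}]'

```text
time: 12.25
tool_pos: [0.5302, 0.2114, 0.2338]
tool_rot: [-0.001, 0.971, -0.237, 0.001]
contact_force: [0.5, 0.6, -0.5]
gripper_width: 0.8
grasp_force: 0.0
```

Run:
```python
from h import *
im=grab_frame("side"); cv2.imwrite("pics/s5.png",im[:,:,::-1]); print(state()["tool_pos"],state()["time"])
for r in regions_of("side","clear_lamp"):
    c,A=cen(r["pixels"])
    if c[1]>262: print(c,A,fit("side",c,ray("side",c,.11),.07))
for r in regions_of("side","spent_lamp"): c,A=cen(r["pixels"]); print("spent",c,A)
```

```text
[0.52948614 0.21117904 0.23208085] 12.3
[222.41903585 293.02224969] 809.0 [0.52972525 0.21258805]
spent [342.38899804 139.2632613 ] 509.0
```

View pics/s5.png

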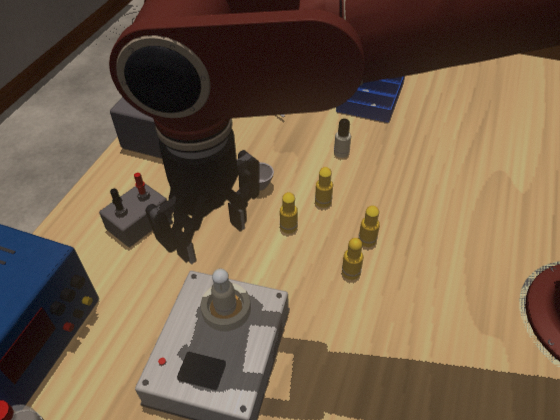

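The lamp stands upright in the socket at (222,293). The blown lamp is unmoved at (342,139), and the gripper is clear.

```bash
python3 -c "
from plant import *
print(job_done())"
```

```text
the job is handed in; nothing more can be done
None
```

The clear lamp stands upright on the socket's contact, about 2 mm off centre; the grip read at most about 22 N per finger, the blown lamp has not moved, and the job was handed in at about 12 s (no verdict was returned).

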